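# Scrub the tilted beaker with the bottle brush

## Task

Take the bottle brush out of its steel pot and scrub the inside of the glass beaker that is clamped at a slant in the wash stand: keeping the brush in line with the beaker, push it down to the bottom and draw it back up until about half of the bristle head is out of the mouth, two full strokes. Then stand the brush back in its pot, bristles down, and let go. Do not ram the glass, shift the beaker or the pot, or disturb the other things on the bench.

Things in the scene. Friction and masses are not known exactly. Their poses are not given: they have to be found in the camera images.
- brush: Bottle brush, 200 mm, about 100 g, upright and loose in its pot. Origin: centre of the flat end of the bristle head; z runs along it to the handle. From there: round bristle head (white fins) 52 mm diameter, z = 0 to 80 mm, stiff but for the end tuft, which gives up to 12 mm along z at 0.8 N/mm; steel stem 8 mm diameter to 132; round grey handle 22 mm diameter, 132 to 200, best gripped at 165.
- pot: Round open steel pot, loose, 0.7 kg, in which the brush stands: 95 mm high, outside diameter 74 mm (96 mm at its 6 mm thick foot), inside diameter 68 mm, inner floor 6 mm above its underside. Origin: centre of the underside, on the bench; z up.
- beaker: Glass beaker to scrub, clamped between the two 112 mm uprights of a fixed tilting stand (base 150 x 160 mm). Diameter 80 mm outside, 72 inside; 124 high, base 4. It leans 27 to 35 degrees from vertical, mouth roughly towards the robot. Origin: on its axis at the pivot (its y axis, locked by 8 N m friction), 64 mm above its underside, 90 mm above the bench; z along the axis out of the mouth.
- beaker_floor (a point): Centre of the clamped beaker's inner floor; z along the beaker's axis out of the mouth.
- beaker_rim (a point): Centre of the clamped beaker's mouth, 120 mm from the inner floor along its axis; z out of the mouth.
- spare: Bystander: a second, empty glass beaker of the same size (80 mm diameter, 124 mm high) standing upright and loose on the bench. Origin: centre of the underside.
- flask: Bystander: conical amber glass flask with a cap, 84 mm diameter, 167 mm high, loose, on the left. Origin: centre of the underside.
- jar: Bystander: white plastic jar, 70 mm diameter, 90 mm high, loose, on the right. Origin: centre of the underside.
- dishes: Bystander: stack of three clear culture dishes, 90 mm diameter, 44 mm high, loose, near the robot. Origin: centre of the underside.
Mind the look-alikes: they are no part of the job. What is shaped like the pot but red is not meant.

How it is judged:
On the way, in this order (a step that is already met when the one before it is completed fails the run):
1. the brush has been lifted clear of its pot (height (world z) of brush above 0.105 m), for 0.05 s.
2. first stroke: the brush, in line with the beaker, is down at the bottom inside it (z of brush in the frame of beaker_floor below 0.012 m and x of brush in the frame of beaker_floor between -0.03 and 0.03 m and y of brush in the frame of beaker_floor between -0.03 and 0.03 m and angle between the z axis of brush and the z axis of beaker_floor, either way round below 0.2 rad), for 0.05 s.
3. first stroke: the brush is drawn up inside the beaker, its lower end more than 55 mm off the inner floor (z of brush in the frame of beaker_floor above 0.055 m and x of brush in the frame of beaker_floor between -0.03 and 0.03 m and y of brush in the frame of beaker_floor between -0.03 and 0.03 m and angle between the z axis of brush and the z axis of beaker_floor, either way round below 0.2 rad), for 0.05 s.
4. second stroke: the brush is down at the bottom again (all of step 2), for 0.05 s.
5. second stroke: the brush is drawn up again (all of step 3), for 0.05 s.
At the end, for the whole second after the job is handed in: The brush is at rest in its pot, bristles down: lower end within 22 mm of the pot's origin sideways and under 20 mm above its underside, leaning under 0.3 rad; pot upright within 0.1 rad and within 40 mm of its start; the beaker's mouth within 15 mm of its start (horizontal distance between brush and pot below 0.022 m and z of brush in the frame of pot between -0.005 and 0.02 m and angle between brush's own z axis and vertical below 0.3 rad and linear speed of brush below 0.02 m/s and angle between pot's own z axis and vertical below 0.1 rad and distance of pot from where it was at the start of the episode below 0.04 m and distance of beaker_rim from where it was at the start of the episode below 0.015 m); the robot touches nothing.
It fails at once if the brush is rammed against the beaker (over 45 N) (contact force between brush and beaker above 45 N).
It fails at once if the beaker is pushed over 15 mm out of its position (distance of beaker_rim from where it was at the start of the episode above 0.015 m).
It fails at once if the pot is pushed over 40 mm away or tipped over (distance of pot from where it was at the start of the episode above 0.04 m or angle between pot's own z axis and vertical above 0.4 rad).
It fails at once if a bystander (spare beaker, flask, jar or dishes) is moved over 30 mm or tipped (distance of any of spare, flask, jar, dishes from where it was at the start of the episode above 0.03 m or angle between any of spare, flask, jar, dishes's own z axis and vertical above 0.35 rad).
It also fails if it takes over 64 s, if anything falls off the work surface, if the arm or the gripper's body presses on something with over 40 N, if the wrist force passes 120 N, or if a joint passes its speed limit or range.

## Robot

A 7-joint arm with a two-finger parallel gripper is mounted at the origin on the work surface. World frame = base frame: x ahead of the robot, y to its left, z up, the work surface at z = 0. Lengths are in m, angles in rad, forces in N, time in s.
With the tool pointing down it reaches from about 0.425 to 0.925 m from the base axis. Payload 6.8 kg.
Tool frame: the origin (TCP) lies midway between the tips of the shut fingers; the grasp point (between the pads) lies 19 mm behind it (bot.hold_point_z is the distance from the TCP to the grasp point, in m); z points along the fingers, y is the line along which they close (so a half turn about z gives the same grasp; the last joint's range is limited). The gripper opens to 85 mm and grips with 20 to 120 N. Pads are 22 mm wide; open, the fingers measure 114 mm over their backs; the gripper's body (76 mm by 85 mm) begins 54 mm behind the grasp point. The pads swing forward as they close: fully open they stand 13 mm farther back than shut.
Start: joints at [-1.268, 0.477, 0.022, 1.555, -0.011, 1.109, -0.083], TCP at [0.27, 0.619, 0.192] pointing down, gripper open.
Joint ranges: [-2.96, 2.96], [-0.34, 2.1], [-1.41, 1.46], [0.24, 2.44], [-1.37, 4.51], [0.17, 1.92], [-2.96, 2.96]. Speed limits (rad/s): [2.39, 2.39, 3.14, 3.14, 3.14, 3.14, 3.14].

## Interface

Orientations are given as a unit quaternion [w, x, y, z].
In Python, from station import bot gives the robot as it stands. The module is installed in compiled form; this text tells all that it offers.
- The arm moves only by the tool step_arm, never from a script. Its argument "increments" is a list that holds one entry, the list of rows, each a list of 7 numbers: the opening, from -1 (shut) to 1 (fully open), then the shift along the tool's x, y, z in mm, then the turn, a rotation vector about the tool's x, y, z in degrees. In form: [[[grip, x, y, z, ax, ay, az], ...]]. A call has 1 to 10 rows; each row is the pose to reach, as a shift and turn from the pose commanded when the call began, along the tool's axes at that moment; what a row does not reach only later rows make up. A row lasts 1/12 s, in which the tool goes at most 41.7 mm and 7.16 degrees, less where a joint would pass 70% of its speed; a pose out of reach is approached as far as the arm can. A call with a gripper value outside its range is refused whole. The fingers move at their own pace and stop on an object; "force" is the grip in N (left out, the last holds). Time passes only in rows, so rows that repeat a pose let the fingers close. It gives the time, the measured TCP pose, the force, the opening and the grip force at its end, in the units of the state.
- bot.get_obs(): the state, without advancing time (a new reading comes with each control period).
- bot.read_camera(name): name is "scene" or "top"; returns a dict with "image" (384x512x3 uint8, red, green, blue), "camera_matrix" (3x3 intrinsics, pixels), "R" (3x3) and "t" (3): a world point X has camera coordinates R X + t. Camera axes: x right, y down, z forward; pixel columns grow to the right and rows downward; lengths in m; the calibration is good to about 2 mm. A picture is of the moment at which its call begins. There is no depth.
- bot.hand_in(): hands the job in; it is judged then, once.
The state is a dict: "t": time; "q": joint angles; "joint_vel": joint speeds; "joint_torque": joint torques, N m; "eef_pos": TCP position; "tool_rot": TCP orientation; "contact_force": force on the tool from outside, world axes, zero at the start; "torque": the same for the moment, N m; "gripper_width": opening from 0.0 (shut) to 1.0 (fully open); "grasp_force": force on a finger pad.
Only numpy, scipy, OpenCV 4.12 (cv2) and the standard library are available. Lean on these libraries where they do the work, as an engineer would, in place of code of your own. Each camera call takes 0.05 s, during which the arm holds its last target. There are 200 camera calls.

## Working session

There is one attempt and no reset: what is moved stays moved. The work goes in short steps, Python scripts to look and compute and a tool call to move; the robot and the scene stay as the last step left them, time stands still between calls to the robot, and variables do not carry over. Pictures are saved under pics/ and viewed, at most 10 in all, crops included, and the job is handed in when it is done.

Besides the shell and the picture viewer there is one more tool, called as name(argument=value, ...) on one line, values as JSON. step_arm: Moves the arm, as the interface text tells. Its arguments: {"type":"object","properties":{"increments":{"type":"array"},"force":{"type":"number"}},"required":["increments"]}

```bash
mkdir -p pics; python3 - <<'E'
from station import bot
import cv2,numpy as np
for n in("scene","top"):
    d=bot.read_camera(n); cv2.imwrite(f"pics/{n}0.png",d["image"][:,:,::-1])
    print(n,d["camera_matrix"].round(1).tolist(),d["R"].round(4).tolist(),d["t"].round(4).tolist())
o=bot.get_obs(); print({k:np.round(v,4).tolist() for k,v in o.items()})
E
```

```text
scene [[396.6, 0.0, 256.5], [0.0, 396.6, 194.3], [0.0, 0.0, 1.0]] [[0.7673, 0.641, 0.0191], [0.4056, -0.4622, -0.7886], [-0.4967, 0.6128, -0.6146]] [-0.4099, -0.1299, 1.5107]
top [[460.5, 0.0, 252.4], [0.0, 460.5, 193.2], [0.0, 0.0, 1.0]] [[0.0276, -0.9996, 0.0038], [-0.9781, -0.0278, -0.2062], [0.2062, 0.002, -0.9785]] [-0.002, 0.5512, 1.3937]
{'t': 0.1, 'q': [-1.2681, 0.4777, 0.0223, 1.5564, -0.0115, 1.1093, -0.0831], 'joint_vel': [0.0014, -0.0017, 0.0011, -0.0025, 0.0002, 0.0002, 0.0014], 'joint_torque': [0.0033, -59.7766, 1.6132, -28.1953, 0.0128, 0.0052, 0.0], 'eef_pos': [0.2693, 0.6183, 0.1912], 'tool_rot': [-0.0001, 0.2039, 0.979, -0.0008], 'contact_force': [-0.6141, 0.5237, -1.1974], 'torque': [-0.0432, -0.0043, 0.006], 'grasp_force': 0.0, 'gripper_width': 0.9993}
```

View pics/scene0.png

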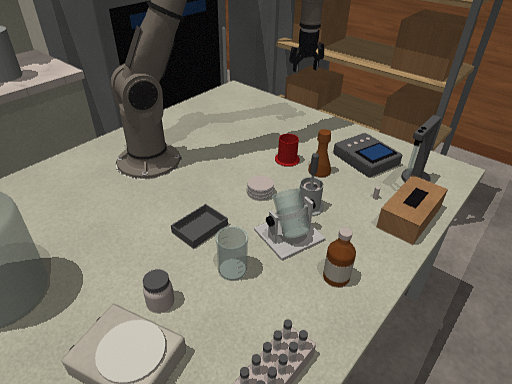

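View pics/top0.png

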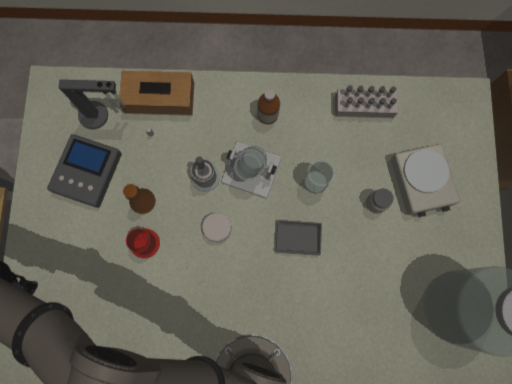

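The scene view shows the brush and pot at about (312,190), the slanted beaker at (290,215), and the red decoy at (287,150). In the top view the pot is at (204,173) and the beaker at (250,163). I'll zoom in on both.

```bash
python3 - <<'E'
import cv2,numpy as np
s=cv2.imread("pics/scene0.png")[140:265,245:345]; t=cv2.imread("pics/top0.png")[135:205,180:290]
f=lambda i,k:cv2.resize(i,None,fx=k,fy=k,interpolation=cv2.INTER_CUBIC)
cv2.imwrite("pics/s_zoom.png",cv2.resize(s,(480,600),interpolation=cv2.INTER_CUBIC)); cv2.imwrite("pics/t_zoom.png",cv2.resize(t,(770,490),interpolation=cv2.INTER_CUBIC))
E
```

```text
(no output)
```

View pics/s_zoom.png

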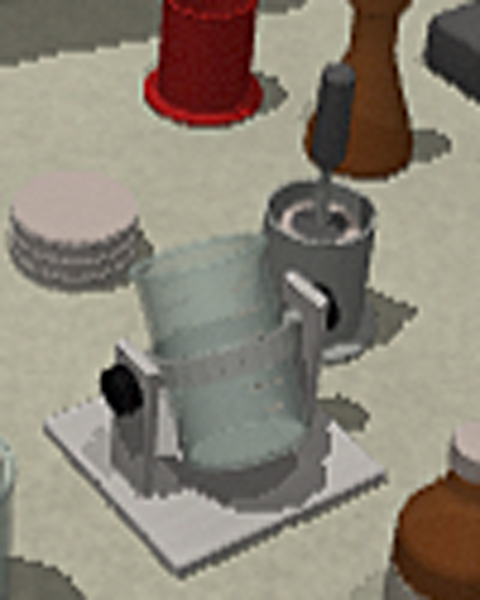

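View pics/t_zoom.png

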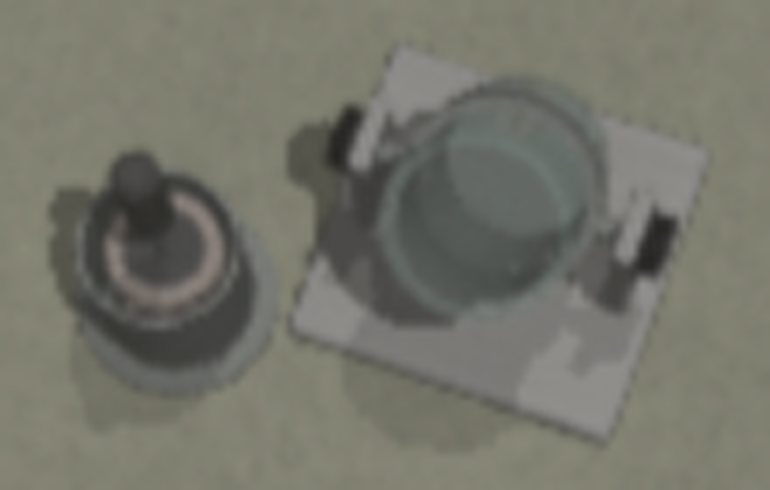

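```bash
cat >h.py <<'E'
import numpy as np,cv2
C={"s":(np.array([[396.6,0,256.5],[0,396.6,194.3],[0,0,1]]),np.array([[0.7673,0.641,0.0191],[0.4056,-0.4622,-0.7886],[-0.4967,0.6128,-0.6146]]),np.array([-0.4099,-0.1299,1.5107])),
"t":(np.array([[460.5,0,252.4],[0,460.5,193.2],[0,0,1]]),np.array([[0.0276,-0.9996,0.0038],[-0.9781,-0.0278,-0.2062],[0.2062,0.002,-0.9785]]),np.array([-0.002,0.5512,1.3937]))}
Z={"s":(4.8,245,140),"t":(7,180,135)}
def px(c,u,v): k,a,b=Z[c]; return np.array([a+(u+.5)/k-.5,b+(v+.5)/k-.5])
def ray(c,p): K,R,t=C[c]; d=R.T@np.linalg.solve(K,[*p,1]); return -R.T@t,d/np.linalg.norm(d)
def plane(c,p,n,q): o,d=ray(c,p); return o+d*(np.dot(n,q-o)/np.dot(n,d))
def atz(c,p,z): return plane(c,p,np.array([0,0,1.]),np.array([0,0,z]))
def tri(ps,pt):
    P=[C[c][0]@np.c_[C[c][1],C[c][2]] for c in "st"]
    X=cv2.triangulatePoints(P[0],P[1],np.array(ps,float),np.array(pt,float))[:,0]; return X[:3]/X[3]
def proj(c,X): K,R,t=C[c]; x=(np.atleast_2d(X)@R.T+t)@K.T; return x[:,:2]/x[:,2:]
def zoom(c,X): k,a,b=Z[c]; return (proj(c,X)-[a,b]+.5)*k-.5
E
python3 - <<'E'
from h import *
np.set_printoptions(precision=4,suppress=True)
kl=tri(px("s",122,388),px("t",658,245)); kr=tri(px("s",325,307),px("t",347,137))
print("knobs",kl,kr,np.linalg.norm(kl-kr),(kl+kr)/2)
print("knobs top z=.09",atz("t",px("t",658,245),.09),atz("t",px("t",347,137),.09))
b=[atz("t",px("t",*p),.008) for p in((400,45),(708,155),(605,437),(292,327))]; print("base",np.array(b),np.mean(b,0))
bs=[atz("s",px("s",*p),.008) for p in((45,428),(180,565),(385,475))]; print(np.array(bs),(bs[0]+bs[2])/2)
print("handle top",tri(px("s",338,72),px("t",136,172)), "stem/handle", atz("s",px("s",329,163),.138),"pot rim",atz("t",px("t",160,250),.095),atz("s",px("s",320,214),.095))
n=kl-kr;n[2]=0;n/=np.linalg.norm(n);q=(kl+kr)/2
for p in((201,258),(247,440)):print(plane("s",px("s",*p),n,q))
E
```

```text
knobs [ 0.6217 -0.0498  0.0907] [0.6687 0.091  0.0903] 0.14845134669343468 [0.6452 0.0206 0.0905]
knobs top z=.09 [ 0.6212 -0.0504  0.09  ] [0.6672 0.0897 0.09  ]
base [[ 0.7381  0.0708  0.008 ]
 [ 0.6878 -0.0769  0.008 ]
 [ 0.5501 -0.0311  0.008 ]
 [ 0.5985  0.1166  0.008 ]] [0.6436 0.0199 0.008 ]
[[ 0.5539 -0.0358  0.008 ]
 [ 0.6897 -0.0737  0.008 ]
 [ 0.7405  0.0701  0.008 ]] [0.6472 0.0171 0.008 ]
handle top [0.6158 0.1691 0.2032] stem/handle [0.6196 0.1653 0.138 ] pot rim [0.6113 0.1702 0.095 ] [0.6169 0.1672 0.095 ]
[0.6179 0.0297 0.1392]
[0.6748 0.0107 0.0393]
```

```bash
python3 - <<'E'
from h import *
im={c:cv2.imread(f"pics/{c}_zoom.png") for c in "st"}
q=np.array([.6448,.0201,.09]); m=np.array([-.948,.319,0]);m/=np.linalg.norm(m); y=np.cross([0,0,1],m)
th=np.linspace(0,2*np.pi,120)[:,None]
for T,col in((27.5,(255,0,0)),(31,(0,0,255)),(34.5,(0,255,0))):
    T=np.radians(T); a=np.sin(T)*m+np.array([0,0,np.cos(T)]); b=np.cross(a,y)
    for h in(-.060,.060):
        P=q+h*a+.04*(np.cos(th)*y+np.sin(th)*b)
        for c in "st": cv2.polylines(im[c],[zoom(c,P).astype(np.int32)],True,col,1)
cyl=lambda r,z:np.c_[.615+r*np.cos(th),.169+r*np.sin(th),0*th+z]
for r,z in((.048,0),(.037,.095),(.011,.206)):
    for c in "st": cv2.polylines(im[c],[zoom(c,cyl(r,z)).astype(np.int32)],True,(0,255,255),1)
t=im["t"][:, :640]; s=cv2.resize(im["s"][:500],None,fx=1.2,fy=1.2)
cv2.imwrite("pics/ov_s.png",s);cv2.imwrite("pics/ov_t.png",t)
E
```

```text
(no output)
```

View pics/ov_s.png

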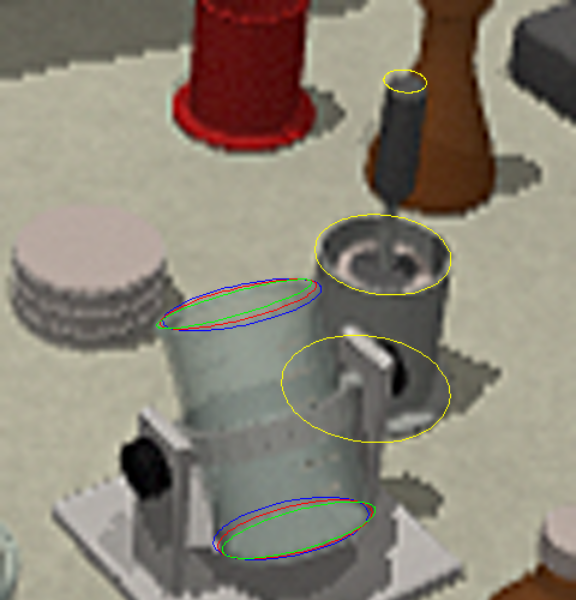

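View pics/ov_t.png

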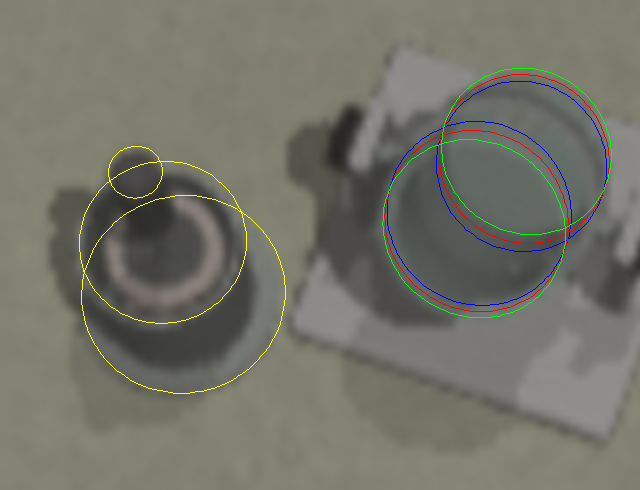

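The overlays fit: the brush stands upright at about (0.615, 0.170) and the beaker leans about 32°. The plan is a top-down grasp in line with the brush axis, with the tool's y axis along the pivot.

```bash
cat >>h.py <<'E'
from scipy.spatial.transform import Rotation as Ro
M=np.array([-.948,.319,0]);M/=np.linalg.norm(M);YT=np.array([-M[1],-M[0],0])*-1;YT=np.array([M[1],-M[0],0])
PIV=np.array([.6448,.0201,.09]); TILT=32.
def axis(T): T=np.radians(T); return np.sin(T)*M+np.array([0,0,np.cos(T)])
def rot(T): z=-axis(T); return Ro.from_matrix(np.c_[np.cross(YT,z),YT,z])
def go(*targets):
    from station import bot
    o=bot.get_obs(); w,x,y,z=o["tool_rot"]; R0=Ro.from_quat([x,y,z,w]); p=np.array(o["eef_pos"])
    print("t",round(o["t"],2),"p",p.round(4),"F",np.round(o["contact_force"],1),"w",round(o["gripper_width"],3),"g",round(o["grasp_force"],1),"q",np.round(o["q"],2))
    for pos,T in targets:
        print((R0.inv().apply(np.array(pos)-p)*1000).round(1),np.degrees((R0.inv()*rot(T)).as_rotvec()).round(1))
def pb(h,T=TILT,g=.165): # TCP for brush end h above beaker floor
    return PIV+axis(T)*(h-.060+g-.019)
E
python3 -c "
from h import *
print(YT,rot(0).as_matrix().round(2).tolist())
go(([.27,.619,.27],0),([.615,.169,.27],0),([.615,.169,.152],0))
for h in(0,.065,.14):print(h,pb(h))"
```

```text
[0.31892586 0.94777967 0.        ] [[-0.95, 0.32, 0.0], [0.32, 0.95, 0.0], [0.0, 0.0, -1.0]]
t 0.1 p [0.2693 0.6183 0.1912] F [-0.6  0.5 -1.2] w 0.999 g 0.0 q [-1.27  0.48  0.02  1.56 -0.01  1.11 -0.08]
[ -0.4   0.8 -78.8] [-0.1  0.  -4.9]
[-496.4 -274.   -78.3] [-0.1  0.  -4.9]
[-496.3 -273.8   39.7] [-0.1  0.  -4.9]
0 [0.60160678 0.03463443 0.16293214]
0.065 [0.56896075 0.04561975 0.21805526]
0.14 [0.53129224 0.05829512 0.28165887]
```

step_arm(increments=[[[1,0,0,-79,0,0,-5],[1,0,0,-79,0,0,-5],[1,-496,-274,-79,0,0,-5],[1,-496,-274,-79,0,0,-5],[1,-496,-274,-79,0,0,-5],[1,-496,-274,-79,0,0,-5],[1,-496,-274,-79,0,0,-5],[1,-496,-274,-79,0,0,-5],[1,-496,-274,-79,0,0,-5],[1,-496,-274,-79,0,0,-5]]], force=60)

```text
t: 0.93
eef_pos: [0.4734, 0.3525, 0.2709]
tool_rot: [-0.0, 0.161, 0.987, -0.0]
contact_force: [1.2, 0.6, 0.3]
gripper_width: 1.005
grasp_force: 0.0
```

```bash
python3 -c "
from h import *
go(([.615,.169,.27],0),([.615,.169,.152],0))"
```

```text
t 0.93 p [0.4734 0.3525 0.2709] F [1.2 0.6 0.3] w 1.005 g 0.0 q [-0.85  0.27  0.13  1.68 -0.04  1.2   0.54]
[-192.6 -129.     0.9] [-0.  -0.   0.1]
[-192.7 -128.9  118.9] [-0.  -0.   0.1]
```

step_arm(increments=[[[1,-185,-124,0,0,0,0],[1,-185,-124,0,0,0,0],[1,-185,-124,0,0,0,0],[1,-185,-124,0,0,0,0],[1,-185,-124,0,0,0,0],[1,-185,-124,0,0,0,0],[1,-185,-124,0,0,0,0],[1,-185,-124,0,0,0,0],[1,-185,-124,0,0,0,0],[1,-185,-124,0,0,0,0]]])

```text
t: 1.77
eef_pos: [0.6076, 0.1804, 0.2708]
tool_rot: [-0.001, 0.16, 0.987, 0.0]
contact_force: [0.2, 1.2, -0.2]
gripper_width: 1.0
grasp_force: 0.0
```

```bash
python3 -c "
from h import *
go(([.615,.169,.27],0),([.615,.169,.152],0))"
```

```text
t 1.77 p [0.6076 0.1804 0.2708] F [ 0.2  1.2 -0.2] w 1.0 g 0.0 q [-0.56  0.35  0.23  1.58 -0.09  1.22  0.94]
[-10.6  -8.5   0.8] [ 0.  -0.1  0.2]
[-10.8  -8.5 118.8] [ 0.  -0.1  0.2]
```

step_arm(increments=[[[1,-11,-8.5,0,0,0,0],[1,-11,-8.5,20,0,0,0],[1,-11,-8.5,45,0,0,0],[1,-11,-8.5,70,0,0,0],[1,-11,-8.5,95,0,0,0],[1,-11,-8.5,110,0,0,0],[1,-11,-8.5,119,0,0,0],[1,-11,-8.5,119,0,0,0],[1,-11,-8.5,119,0,0,0]]])

```text
t: 2.52
eef_pos: [0.6167, 0.1667, 0.1525]
tool_rot: [0.0, 0.161, 0.987, -0.0]
contact_force: [0.5, 0.1, -0.6]
gripper_width: 0.995
grasp_force: 0.0
```

```bash
python3 - <<'E'
from h import *
from station import bot
go(([.615,.169,.152],0))
I=[]
for n,(u,v) in(("scene",(245,120)),("top",(150,120))):
    d=bot.read_camera(n)["image"][v:v+100,u:u+100,::-1]; I.append(cv2.resize(d,(400,400),interpolation=cv2.INTER_CUBIC))
cv2.imwrite("pics/grasp.png",np.hstack(I))
E
```

```text
t 2.52 p [0.6167 0.1667 0.1525] F [ 0.5  0.1 -0.6] w 0.995 g 0.0 q [-0.52  0.46  0.22  1.7  -0.11  1.    0.98]
[2.4 1.7 0.5] [0.  0.  0.1]
```

View pics/grasp.png

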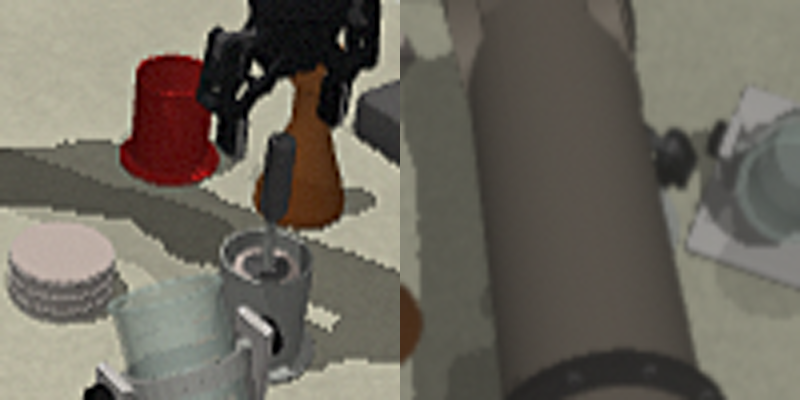

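```bash
python3 - <<'E'
from h import *
from station import bot
d=bot.read_camera("scene"); cv2.imwrite("pics/scene1.png",d["image"][:,:,::-1])
c=cv2.resize(d["image"][120:220,245:345,::-1],(400,400),interpolation=cv2.INTER_CUBIC)
print(np.abs(c.astype(int)-cv2.imread("pics/grasp.png")[:,:400]).mean(), np.abs(d["R"]-C["s"][1]).max(),d["t"])
p=np.array(bot.get_obs()["eef_pos"])
for k in(0,.013,.019):
  for s in(-1,0,1): print(k,s,((proj("s",p+[0,0,k]+s*.05*YT)-[245,120])*4).round())
g=d["image"].max(2)
for r in range(120,190,2): print(r,"".join("#" if v<45 else "+" if v<90 else "." for v in g[r,285:345]))
E
```

```text
2.3515145833333335 4.542758091650306e-05 [-0.40988787 -0.12992544  1.51065095]
0 -1 [[221. 214.]]
0 0 [[274. 195.]]
0 1 [[324. 177.]]
0.013 -1 [[222. 200.]]
0.013 0 [[275. 181.]]
0.013 1 [[327. 163.]]
0.019 -1 [[223. 193.]]
0.019 0 [[276. 175.]]
0.019 1 [[328. 157.]]
120 ......................+################################+....
122 .......................################################.....
124 ......................+###########################+####.....
126 ..............+......+########################+########.....
128 ............###+++++++++#####################..########.....
130 ............##++############################...########.....
132 ............##+########################################.....
134 .+++.......+########+###+##############################.....
136 ++++..+...+############..+#############+.+#########.#+......
138 +++.......#############...########+.....++#######+..........
140 ++........###########.#######....++++++++#####+#...........+
142 ..........####+####+..######......+++++.######+#......++++++
144 ++..++++.##########.+####.........++++++######++
[... 742 characters left out ...]
...+..........++##+++#+...++++++++++..............
170 ++++............+.......++#++++++..+++++++++++.......+......
172 ++++++++++..............+###++##..++++++++++++..............
174 +++++++++++++++...........##+#+....++.+++++++...............
176 ++++++++++++++++++.........+++++.++++++++...................
178 ++++++++++++++++++...++++++++...............................
180 .+++++++++++++++.+++++++++..++..++.....+....................
182 ..+++++++++++++.+++++......+....++.++.......................
184 ......+++++++++..++...++++.++++....+++......................
186 ...............+.....+++++..+++#+..+++......................
188 ...............+++......+#++++++...+.+......................
```

```bash
python3 - <<'E'
from h import *
from station import bot
o=bot.get_obs(); print({k:np.round(o[k],3).tolist() for k in("t","q","eef_pos","joint_vel")})
g=cv2.imread("pics/scene0.png").max(2)
for r in range(30,84,2): print(r,"".join("#" if v<40 else "+" if v<90 else "." for v in g[r,275:345]))
p=np.array([.2693,.6183,.1912]);y=np.array([.399,.917,0])
for k in(0,.013):
  for s in(-1,0,1): print(k,s,proj("s",p+[0,0,k]+s*.05*y).round())
E
```

```text
{'t': 2.667, 'q': [-0.522, 0.458, 0.219, 1.698, -0.115, 0.995, 0.984], 'eef_pos': [0.618, 0.167, 0.154], 'joint_vel': [0.0, -0.001, -0.002, 0.005, -0.001, -0.002, 0.0]}
30 +++++++++++++++++++.....+##++++++++.+++++++#+.++++++++++++++++++++++++
32 ++++++++++++++++++.+++..+########+++++#+####+.++++++++++++++++++++++++
34 ++++++++++++++++++.++++.####################+.++++++++++++++++++++++++
36 ++++++++++++++++++.++++.####################..++++++++++++++++++++++++
38 +++++..........++++++++.####################..++++++++++++++++++++++++
40 +++.....++++++++++++++++###################+.+++++++++++++++++++++++++
42 +++...................+.###################+++++++++++++++++++++++++++
44 +++....+++..............###################+++###+++++++++++++++++++++
46 +++............+.+......###################++####+++++++++++++++++++++
48 ++++++++++......##########################.##+###+..++++++++++++++++++
50 +++++++++++++++.######+##################..+#####..........+++++++++++
52 ++++++++++++++++######++#################+.+#####..................+++
54 +++++++++++++++######+##################
[... 488 characters left out ...]
++++++++####++++++++++++++++###+++++++++++++................
70 ++++++++++++++++++###++#++++++++++++++++#+++++++++++++................
72 +++++++++++++++++++++++++++++++++++++++++++++++++++++++++++++++.......
74 +++++++++++++++++++++++++++++++++++++++++++++++++++++++++++++++++++++.
76 +++++++++++++++++++++++++++++++++++++++++++++++++++++++++++++++++++++.
78 ++++++++++++++++++++++++++++++++++++++++++++++++++++++++++++++++++++..
80 ++++++++++++++++++++++++++++++++++++++++++++++++++++++++++++++++++++..
82 ++++++++++++++++++++++++++++++++++++++++++++++++++++++++++++++++++++..
0 -1 [[294.  86.]]
0 0 [[304.  84.]]
0 1 [[314.  82.]]
0.013 -1 [[294.  83.]]
0.013 0 [[304.  81.]]
0.013 1 [[315.  79.]]
```

```bash
python3 - <<'E'
from h import *
g=cv2.imread("pics/top0.png").max(2)
for r in range(255,325,2): print(r,"".join("#" if v<35 else "+" if v<75 else "." for v in g[r,0:75]))
p=np.array([.2693,.6183,.1912]);y=np.array([.399,.917,0])
for k in(0,.013,.05):
  print(k,proj("t",np.array([p+[0,0,k]+s*.05*y for s in(-1,0,1)])).round().tolist())
E
python3 - <<'E'
import cv2
i=cv2.imread("pics/top0.png")[240:320,0:100];j=cv2.imread("pics/scene0.png")[10:90,260:360]
import numpy as np
cv2.imwrite("pics/tips.png",np.clip(2.0*np.hstack([cv2.resize(x,(400,320),interpolation=cv2.INTER_CUBIC) for x in(i,j)]),0,255).astype('uint8'))
E
```

```text
255 ++++.......................................................................
257 ++++.......................................................................
259 ++++.......................................................................
261 ##++.......................................................................
263 ####++.....................................................................
265 #######+...................................................................
267 ########+..................................................................
269 #########+.................................................................
271 ###########+...............................................................
273 #############++............................................................
275 #################++........................................................
277 ################++++###+...................................................
279 ++###############...+####+.................................................
281 ++++++###########+.+########++++++++....................
[... 1149 characters left out ...]
++++++++++++++++++++++++++###############+++++++++++++++++#######+....
313 .++..+.++++++++++++++++++++++####+########++++++++++++++++++++++++#####+...
315 ++++..+.++.++++++++++++++++####++#++###+++++++++++++++++++++++++++++####+..
317 .+......+++.+.+++++++++++#######+####+++++++++++++++++++++++++++++++++##+..
319 .....+.+.+..++.+.+++++++###########+++++++++++++++++++++++++++++++++++++++.
321 ...+.++...++.+.+.+.+++##########+++++++++++++++++++++++++++++++++++++++++++
323 +..+...+..+..++++++++##########++++++++++++++++++++++++++++++++++++++++++++
0 [[45.0, 285.0], [29.0, 277.0], [14.0, 270.0]]
0.013 [[43.0, 285.0], [27.0, 277.0], [11.0, 269.0]]
0.05 [[37.0, 285.0], [20.0, 277.0], [4.0, 269.0]]
```

View pics/tips.png

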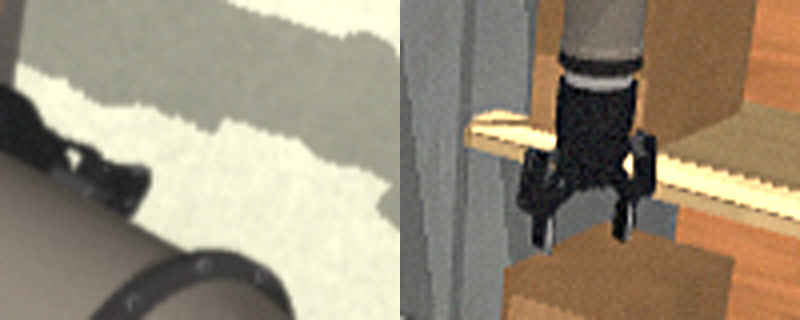

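```bash
python3 - <<'E'
from h import *
p=np.array([.2693,.6183,.1912]);y=np.array([.399,.917,0])
X=tri((295.5,71.5),(36,288)); print(X,X-(p-.05*y))
# calibration-independent check: base cylinder etc; reported-vs-seen at grasp pose for both tips, assuming z shift only
q=np.array([.618,.167,.154])
for k in(.013,.03,.04,.05,.06): print(k,proj("s",np.array([q+[0,0,k]-.046*YT,q+[0,0,k]+.046*YT])).round(1).tolist(),proj("s",np.array([p+[0,0,k]-.046*y,p+[0,0,k]+.046*y])).round(1).tolist())
E
```

```text
[0.24517841 0.57391802 0.24731961] [-0.00417159  0.00146802  0.05611961]
0.013 [[301.8, 169.5], [325.8, 161.1]] [[294.8, 82.4], [313.8, 78.8]]
0.03 [[302.3, 164.8], [326.5, 156.4]] [[295.1, 78.3], [314.3, 74.8]]
0.04 [[302.6, 162.0], [326.9, 153.7]] [[295.3, 75.9], [314.5, 72.5]]
0.05 [[303.0, 159.1], [327.4, 150.8]] [[295.5, 73.5], [314.8, 70.1]]
0.06 [[303.3, 156.2], [327.8, 148.0]] [[295.7, 71.0], [315.1, 67.7]]
```

The two-view check puts the open fingertips about 50 mm above the reported TCP, where 13 mm was expected. That makes the reported height doubtful. I'll go 20 mm lower, which is safe under either reading, close gently and look.

step_arm(increments=[[[1,2.5,2,10,0,0,0],[1,2.5,2,20,0,0,0],[1,2.5,2,20,0,0,0],[-1,2.5,2,20,0,0,0],[-1,2.5,2,20,0,0,0],[-1,2.5,2,20,0,0,0],[-1,2.5,2,20,0,0,0],[-1,2.5,2,20,0,0,0],[-1,2.5,2,20,0,0,0],[-1,2.5,2,20,0,0,0]]], force=25)

```text
t: 3.5
eef_pos: [0.6149, 0.1694, 0.1323]
tool_rot: [0.0, 0.161, 0.987, 0.0]
contact_force: [0.3, -0.3, -0.4]
gripper_width: 0.247
grasp_force: 27.2
```

```bash
python3 - <<'E'
from h import *
from station import bot
go()
d=bot.read_camera("scene")["image"][:,:,::-1]; cv2.imwrite("pics/scene2.png",d)
cv2.imwrite("pics/g2.png",np.clip(1.7*cv2.resize(d[115:215,265:345],(480,600),interpolation=cv2.INTER_CUBIC),0,255))
E
```

```text
t 3.5 p [0.6149 0.1694 0.1323] F [ 0.3 -0.3 -0.4] w 0.247 g 27.2 q [-0.52  0.48  0.21  1.72 -0.12  0.96  0.98][ WARN:0@0.610] global loadsave.cpp:1063 imwrite_ Unsupported depth image for selected encoder is fallbacked to CV_8U.
```

View pics/g2.png

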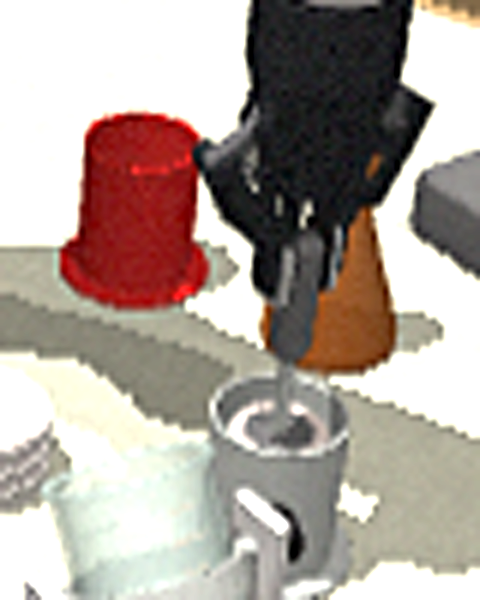

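step_arm(increments=[[[1,0,0,0,0,0,0],[1,0,0,0,0,0,0],[1,0,0,0,0,0,0],[1,0,0,2,0,0,0],[1,0,0,4,0,0,0],[1,0,0,6,0,0,0],[1,0,0,8,0,0,0],[1,0,0,9,0,0,0],[1,0,0,10,0,0,0],[1,0,0,10,0,0,0]]])

```text
t: 4.38
eef_pos: [0.6145, 0.1693, 0.1218]
tool_rot: [-0.0, 0.161, 0.987, -0.0]
contact_force: [-0.1, -1.2, -0.1]
gripper_width: 0.996
grasp_force: 0.0
```

step_arm(increments=[[[1,0,0,4,0,0,0],[1,0,0,8,0,0,0],[1,0,0,12,0,0,0],[1,0,0,12,0,0,0],[-1,0,0,12,0,0,0],[-1,0,0,12,0,0,0],[-1,0,0,12,0,0,0],[-1,0,0,12,0,0,0],[-1,0,0,12,0,0,0],[-1,0,0,12,0,0,0]]], force=60)

```text
t: 5.22
eef_pos: [0.6148, 0.1694, 0.1103]
tool_rot: [0.0, 0.161, 0.987, 0.0]
contact_force: [1.2, 0.2, 1.1]
gripper_width: 0.238
grasp_force: 58.5
```

```bash
python3 - <<'E'
from h import *
from station import bot
go()
d=bot.read_camera("scene")["image"][:,:,::-1]; cv2.imwrite("pics/scene3.png",d)
g=d.max(2)
for r in range(146,182): print(r,"".join("#" if v<38 else "+" if v<58 else "-" if v<90 else "." for v in g[r,300:335]))
for z in (.206,.19,.17,.15,.138): print(z,proj("s",[.615,.169,z]).round(1))
E
```

```text
t 5.22 p [0.6148 0.1694 0.1103] F [1.2 0.2 1.1] w 0.238 g 58.5 q [-0.52  0.5   0.21  1.74 -0.13  0.91  0.99]
146 ---+##-#########################-.-
147 --+###.###################-+####..#
148 +#####.###################.####-..#
149 #####-###################--####...+
150 ###+#.+##################+####-...+
151 ######.#######################...-#
152 ######.######################.....#
153 ######-######################.....#
154 #################+##########.......
155 ##########-#####+++######+#+.......
156 -#########.####++++#####-.--.......
157 .##############++++####+..--.......
158 .-#############++++####-.----......
159 ..-###########++++##-#-..---+......
160 ...-.+########++++##.#...---+......
161 ......+#######++++##.#..-----......
162 .......#####++++++##-#..------.....
163 .......####--+++++#+-+...----+.....
164 ......+####--+++++#---..-----+.....
165 ......+####--#++++#-+-.-------.....
166 ......#####--#+++##-+.--------.....
167 ......#####--#+++##...---------....
168 ......-####--#+++##-.---------+....
169 ..-....+###--#+++#--.----------....
170 ........+#+--++++-...----------....
171 .........---+++++-...----------....
172 .........-+++++++..-.----------....
173 .........-+#++++-..---.--------....
174 ..........-+++++..-...-------+.....
175 -..........-+++-----------+-.......
176 ---........------.-------+.........
177 ----.......---.....................
178 ---...--------.....................
179 -...-----------.-..-...............
180 -.-------------..-.--..-...........
181 ..-------..---.-.-.--.....-........
0.206 [[315.  153.7]]
0.19 [[314.4 158.2]]
0.17 [[313.7 163.8]]
0.15 [[313.  169.2]]
0.138 [[312.5 172.5]]
```

step_arm(increments=[[[-1,0,0,-15,0,0,0],[-1,0,0,-35,0,0,0],[-1,0,0,-60,0,0,0],[-1,0,0,-85,0,0,0],[-1,0,0,-110,0,0,0],[-1,0,0,-135,0,0,0],[-1,0,0,-160,0,0,0],[-1,0,0,-175,0,0,0],[-1,0,0,-180,0,0,0],[-1,0,0,-180,0,0,0]]])

```text
t: 6.1
eef_pos: [0.6152, 0.1694, 0.2912]
tool_rot: [0.001, 0.161, 0.987, 0.001]
contact_force: [1.0, 0.6, -1.8]
gripper_width: 0.24
grasp_force: 58.7
```

```bash
cat >>h.py <<'E'
D=.104 # reported TCP to brush end along tool z
def pe(h,T=TILT): return PIV+axis(T)*(h-.060+D)
E
python3 - <<'E'
from h import *
print(pe(.14),pe(.17))
go((pe(.17),0),(pe(.17),TILT))
E
```

```text
[0.55238661 0.05119691 0.24604085] [0.53731921 0.05626706 0.27148229]
t 6.1 p [0.6152 0.1694 0.2912] F [ 1.   0.6 -1.8] w 0.24 g 58.7 q [-0.55  0.35  0.24  1.54 -0.09  1.26  0.96]
[  37.9 -132.1   19.5] [0.1 0.1 0.1]
[  37.9 -132.1   19.5] [  0.1 -31.9   0. ]
```

step_arm(increments=[[[-1,10,-30,0,0,-4,0],[-1,20,-55,0,0,-10,0],[-1,30,-80,0,0,-16,0],[-1,38,-105,0,0,-22,0],[-1,38,-125,5,0,-28,0],[-1,38,-132,15,0,-32,0],[-1,38,-132,19.5,0,-32,0],[-1,38,-132,19.5,0,-32,0],[-1,38,-132,19.5,0,-32,0],[-1,38,-132,19.5,0,-32,0]]])

```text
t: 6.93
eef_pos: [0.5382, 0.0569, 0.2714]
tool_rot: [0.272, 0.155, 0.949, -0.044]
contact_force: [1.0, 0.6, -1.6]
gripper_width: 0.24
grasp_force: 58.8
```

```bash
python3 - <<'E'
from h import *
from station import bot
go((pe(.17),TILT))
o=bot.get_obs();w,x,y,z=o["tool_rot"];R=Ro.from_quat([x,y,z,w]).as_matrix();p=np.array(o["eef_pos"])
print(-R[:,2],axis(TILT))
I={n:bot.read_camera(m)["image"][:,:,::-1] for n,m in(("s","scene"),("t","top"))}
th=np.linspace(0,2*np.pi,60)[:,None];J=[]
for c,(u,v) in(("s",(245,130)),("t",(200,115))):
    cv2.imwrite(f"pics/ins_{c}.png",I[c])
    k=4; im=cv2.resize(I[c][v:v+100,u:u+100],(400,400),interpolation=cv2.INTER_CUBIC)
    f=lambda X:((proj(c,X)-[u,v]+.5)*k-.5).astype(np.int32)
    e=p+R[:,2]*D
    for h in(0,.08): cv2.polylines(im,[f(e-R[:,2]*h+.026*(np.cos(th)*R[:,0]+np.sin(th)*R[:,1]))],True,(0,255,255),1)
    cv2.polylines(im,[f(np.array([e,e-.2*R[:,2]]))],False,(0,255,255),1)
    A=axis(TILT);B=np.cross(A,YT)
    cv2.polylines(im,[f(PIV+.06*A+.04*(np.cos(th)*YT+np.sin(th)*B))],True,(0,0,255),1)
    J.append(im)
cv2.imwrite("pics/ins.png",np.hstack(J))
E
```

```text
t 6.93 p [0.5382 0.0569 0.2714] F [ 1.   0.6 -1.6] w 0.24 g 58.8 q [-0.69 -0.08  0.19  2.19  0.64  0.73  0.32]
[ 0.5 -0.9 -0.4] [ 0.1 -0.   0. ]
[-0.50238218  0.16808709  0.84815027] [-0.5022467   0.16900496  0.8480481 ]
```

View pics/ins.png

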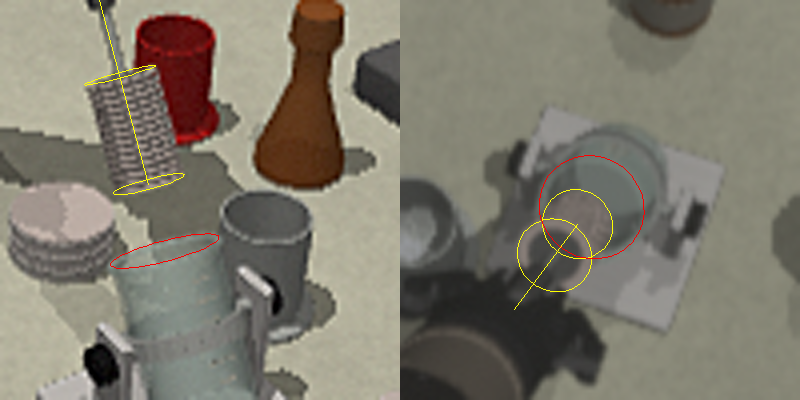

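step_arm(increments=[[[-1,0.5,-1,10,0,0,0],[-1,0.5,-1,25,0,0,0],[-1,0.5,-1,40,0,0,0],[-1,0.5,-1,55,0,0,0],[-1,0.5,-1,70,0,0,0],[-1,0.5,-1,85,0,0,0],[-1,0.5,-1,100,0,0,0],[-1,0.5,-1,110,0,0,0],[-1,0.5,-1,120,0,0,0],[-1,0.5,-1,120,0,0,0]]])

```text
t: 7.87
eef_pos: [0.5967, 0.0347, 0.1672]
tool_rot: [0.271, 0.155, 0.949, -0.045]
contact_force: [0.8, -0.6, -1.6]
gripper_width: 0.239
grasp_force: 58.8
```

```bash
python3 -c "
from h import *
go((pe(.012),TILT),(pe(.006),TILT),(pe(0),TILT))"
```

```text
t 7.87 p [0.5967 0.0347 0.1672] F [ 0.8 -0.6 -1.6] w 0.239 g 58.8 q [-0.62  0.17  0.27  2.22  0.79  0.43  0.21]
[-1.7  1.6 36.1] [-0.1 -0.1  0.1]
[-1.7  1.6 42.1] [-0.1 -0.1  0.1]
[-1.7  1.6 48.1] [-0.1 -0.1  0.1]
```

step_arm(increments=[[[-1,-1.5,1.5,8,0,0,0],[-1,-1.5,1.5,16,0,0,0],[-1,-1.5,1.5,24,0,0,0],[-1,-1.5,1.5,29,0,0,0],[-1,-1.5,1.5,33,0,0,0],[-1,-1.5,1.5,36,0,0,0],[-1,-1.5,1.5,38,0,0,0],[-1,-1.5,1.5,40,0,0,0],[-1,-1.5,1.5,40,0,0,0]]])

```text
t: 8.62
eef_pos: [0.618, 0.0295, 0.1353]
tool_rot: [0.272, 0.155, 0.949, -0.044]
contact_force: [-0.7, 0.3, -0.7]
gripper_width: 0.242
grasp_force: 58.8
```

```bash
python3 -c "
from h import *
go((pe(.003),TILT),(pe(.07),TILT))"
```

```text
t 8.62 p [0.618  0.0295 0.1353] F [-0.7  0.3 -0.7] w 0.242 g 58.8 q [-0.61  0.26  0.31  2.21  0.86  0.33  0.14]
[-0.1 -0.3  6.4] [ 0.  -0.   0.1]
[ -0.1  -0.3 -60.6] [ 0.  -0.   0.1]
```

step_arm(increments=[[[-1,0,0,2,0,0,0],[-1,0,0,4,0,0,0],[-1,0,0,6,0,0,0],[-1,0,0,8,0,0,0],[-1,0,0,9,0,0,0],[-1,0,0,9,0,0,0],[-1,0,0,9,0,0,0]]])

```text
t: 9.2
eef_pos: [0.6225, 0.0279, 0.1277]
tool_rot: [0.272, 0.155, 0.949, -0.044]
contact_force: [-0.1, -0.5, -1.2]
gripper_width: 0.24
grasp_force: 58.8
```

step_arm(increments=[[[-1,0,0,1,0,0,0],[-1,0,0,2,0,0,0],[-1,0,0,3,0,0,0],[-1,0,0,4,0,0,0],[-1,0,0,5,0,0,0],[-1,0,0,5,0,0,0],[-1,0,0,5,0,0,0]]])

```text
t: 9.78
eef_pos: [0.6251, 0.0272, 0.1236]
tool_rot: [0.272, 0.155, 0.949, -0.044]
contact_force: [-2.5, 0.6, 2.3]
gripper_width: 0.244
grasp_force: 58.9
```

Contact force is about 4.5 N along the axis, so the tuft is on the floor. Now I'll draw up and repeat.

step_arm(increments=[[[-1,0,0,-10,0,0,0],[-1,0,0,-25,0,0,0],[-1,0,0,-40,0,0,0],[-1,0,0,-55,0,0,0],[-1,0,0,-70,0,0,0],[-1,0,0,-82,0,0,0],[-1,0,0,-82,0,0,0],[-1,0,0,-82,0,0,0],[-1,0,0,-82,0,0,0]]])

```text
t: 10.53
eef_pos: [0.5837, 0.0407, 0.1928]
tool_rot: [0.272, 0.155, 0.949, -0.044]
contact_force: [0.8, 0.5, -1.9]
gripper_width: 0.239
grasp_force: 58.9
```

```bash
python3 -c "
from h import *
go((pe(-.0045),TILT),(pe(.17),TILT))"
```

```text
t 10.53 p [0.5837 0.0407 0.1928] F [ 0.8  0.5 -1.9] w 0.239 g 58.9 q [-0.63  0.11  0.24  2.22  0.75  0.5   0.25]
[-0.2 -0.1 81.9] [ 0. -0.  0.]
[ -0.2  -0.  -92.6] [ 0. -0.  0.]
```

step_arm(increments=[[[-1,0,0,12,0,0,0],[-1,0,0,27,0,0,0],[-1,0,0,42,0,0,0],[-1,0,0,57,0,0,0],[-1,0,0,70,0,0,0],[-1,0,0,76,0,0,0],[-1,0,0,80,0,0,0],[-1,0,0,82,0,0,0],[-1,0,0,82,0,0,0],[-1,0,0,82,0,0,0]]])

```text
t: 11.37
eef_pos: [0.6244, 0.0268, 0.1236]
tool_rot: [0.272, 0.155, 0.949, -0.045]
contact_force: [-4.7, -0.8, 1.8]
gripper_width: 0.241
grasp_force: 59.3
```

step_arm(increments=[[[-1,0,0,-10,0,0,0],[-1,0,0,-25,0,0,0],[-1,0,0,-40,0,0,0],[-1,0,0,-55,0,0,0],[-1,0,0,-70,0,0,0],[-1,0,0,-82,0,0,0],[-1,0,0,-82,0,0,0],[-1,0,0,-82,0,0,0],[-1,0,0,-82,0,0,0]]])

```text
t: 12.12
eef_pos: [0.584, 0.0411, 0.1933]
tool_rot: [0.272, 0.155, 0.949, -0.044]
contact_force: [0.5, 1.2, 0.4]
gripper_width: 0.241
grasp_force: 58.9
```

step_arm(increments=[[[-1,0,0,-12,0,0,0],[-1,0,0,-30,0,0,0],[-1,0,0,-50,0,0,0],[-1,0,0,-70,0,0,0],[-1,0,0,-88,0,0,0],[-1,0,0,-100,0,0,0],[-1,0,0,-105,0,0,0],[-1,0,0,-105,0,0,0]]])

```text
t: 12.78
eef_pos: [0.5313, 0.059, 0.2826]
tool_rot: [0.272, 0.155, 0.949, -0.044]
contact_force: [0.3, -0.1, -1.0]
gripper_width: 0.24
grasp_force: 58.8
```

```bash
python3 - <<'E'
from h import *
from station import bot
# pot position from saved top view with brush out: rim grey blob; use scene+top pics ins_*
g=cv2.imread("pics/scene0.png")
go(([.6145,.170,.305],0),([.6145,.170,.112],0))
E
```

```text
t 12.78 p [0.5313 0.059  0.2826] F [ 0.3 -0.1 -1. ] w 0.24 g 58.8 q [-0.68 -0.1   0.17  2.19  0.63  0.76  0.33]
[-48.8 131.7   4.3] [ 0.1 32.   0.1]
[ 53.6 131.5 167.9] [ 0.1 32.   0.1]
```

step_arm(increments=[[[-1,-12,20,-5,0,2,0],[-1,-24,50,-5,0,8,0],[-1,-36,80,-3,0,14,0],[-1,-45,105,0,0,20,0],[-1,-48,125,3,0,26,0],[-1,-48,131,4,0,31,0],[-1,-48.5,131,4,0,32,0],[-1,-48.5,131,4,0,32,0],[-1,-48.5,131,4,0,32,0],[-1,-48.5,131,4,0,32,0]]])

```text
t: 13.62
eef_pos: [0.6128, 0.1686, 0.304]
tool_rot: [0.0, 0.161, 0.987, -0.0]
contact_force: [-0.7, -0.2, -0.5]
gripper_width: 0.245
grasp_force: 58.9
```

```bash
python3 - <<'E'
from h import *
from station import bot
go(([.615,.1695,.215],0),([.615,.1695,.111],0))
I={c:bot.read_camera(m)["image"][:,:,::-1] for c,m in(("s","scene"),("t","top"))}
for c in I: cv2.imwrite(f"pics/back_{c}.png",I[c])
# pot foot/body silhouette shift versus start: template match of pot patch, scene view
a=cv2.imread("pics/scene0.png"); b=I["s"]
for n,(x0,y0,x1,y1) in {"potbase":(300,190,325,217),"beaker":(272,190,312,250)}.items():
    r=cv2.matchTemplate(b[y0-8:y1+8,x0-8:x1+8],a[y0:y1,x0:x1],cv2.TM_CCOEFF_NORMED); print(n,cv2.minMaxLoc(r)[1::2])
E
```

```text
t 13.62 p [0.6128 0.1686 0.304 ] F [-0.7 -0.2 -0.5] w 0.245 g 58.9 q [-0.56  0.34  0.26  1.53 -0.09  1.29  0.96]
[-1.8  1.6 89. ] [-0.  0.  0.]
[ -1.7   1.7 193. ] [-0.  0.  0.]
potbase (0.9774040579795837, (8, 8))
beaker (0.9969008564949036, (8, 8))
```

Neither the pot nor the beaker has moved. Lowering the brush into the pot.

step_arm(increments=[[[-1,-2,1.5,15,0,0,0],[-1,-2,1.5,35,0,0,0],[-1,-2,1.5,55,0,0,0],[-1,-2,1.5,75,0,0,0],[-1,-2,1.5,92,0,0,0],[-1,-2,1.5,110,0,0,0],[-1,-2,1.5,125,0,0,0],[-1,-2,1.5,140,0,0,0],[-1,-2,1.5,150,0,0,0],[-1,-2,1.5,150,0,0,0]]])

```text
t: 14.55
eef_pos: [0.6141, 0.1699, 0.1528]
tool_rot: [-0.001, 0.161, 0.987, -0.001]
contact_force: [0.2, 0.6, -1.5]
gripper_width: 0.24
grasp_force: 59.0
```

```bash
python3 -c "
from h import *
go(([.615,.1695,.110],0))"
```

```text
t 14.55 p [0.6141 0.1699 0.1528] F [ 0.2  0.6 -1.5] w 0.24 g 59.0 q [-0.54  0.46  0.24  1.7  -0.12  1.    0.99]
[-1.   0.  42.8] [-0.1 -0.1  0.1]
```

step_arm(increments=[[[-1,-1,0,12,0,0,0],[-1,-1,0,24,0,0,0],[-1,-1,0,33,0,0,0],[-1,-1,0,38,0,0,0],[-1,-1,0,41,0,0,0],[-1,-1,0,42.5,0,0,0],[-1,-1,0,42.5,0,0,0],[-1,-1,0,42.5,0,0,0]]])

```text
t: 15.22
eef_pos: [0.6174, 0.1697, 0.1123]
tool_rot: [0.0, 0.161, 0.987, 0.0]
contact_force: [0.1, -0.3, -1.4]
gripper_width: 0.241
grasp_force: 59.0
```

step_arm(increments=[[[-1,0,0,1,0,0,0],[-1,0,0,2,0,0,0],[-1,0,0,2,0,0,0],[-0.3,0,0,2,0,0,0],[0,0,0,2,0,0,0],[0.5,0,0,2,0,0,0],[1,0,0,2,0,0,0],[1,0,0,2,0,0,0],[1,0,0,2,0,0,0],[1,0,0,2,0,0,0]]])

```text
t: 16.05
eef_pos: [0.6171, 0.1696, 0.11]
tool_rot: [0.0, 0.161, 0.987, 0.0]
contact_force: [-0.5, -0.5, -0.0]
gripper_width: 0.999
grasp_force: 0.0
```

step_arm(increments=[[[1,0,0,-10,0,0,0],[1,0,0,-30,0,0,0],[1,0,0,-60,0,0,0],[1,0,0,-90,0,0,0],[1,0,0,-120,0,0,0],[1,0,0,-150,0,0,0],[1,0,0,-180,0,0,0],[1,0,0,-200,0,0,0],[1,0,0,-200,0,0,0],[1,0,0,-200,0,0,0]]])

```text
t: 16.88
eef_pos: [0.6178, 0.1696, 0.3121]
tool_rot: [0.001, 0.161, 0.987, 0.001]
contact_force: [-0.3, 1.0, -0.1]
gripper_width: 1.002
grasp_force: 0.0
```

```bash
python3 - <<'E'
from h import *
from station import bot
go()
b=bot.read_camera("scene")["image"][:,:,::-1]; a=cv2.imread("pics/scene0.png")
for n,(x0,y0,x1,y1) in {"pot":(300,178,325,217),"handle":(308,152,322,176),"beaker":(272,190,312,250),"dishes":(245,172,276,202),"spare":(212,226,252,282)}.items():
    r=cv2.matchTemplate(b[y0-8:y1+8,x0-8:x1+8],a[y0:y1,x0:x1],cv2.TM_CCOEFF_NORMED); print(n,cv2.minMaxLoc(r)[1::2])
E
```

```text
t 16.88 p [0.6178 0.1696 0.3121] F [-0.3  1.  -0.1] w 1.002 g 0.0 q [-0.56  0.34  0.27  1.51 -0.09  1.31  0.96]
pot (0.8591060638427734, (8, 8))
handle (0.896122932434082, (8, 8))
beaker (0.9961032867431641, (8, 8))
dishes (0.9297278523445129, (8, 8))
spare (0.9981819987297058, (8, 8))
```

The brush, pot, beaker, dishes and spare beaker are all back where they started, so I'm handing in.

```bash
python3 -c "
from station import bot
print(bot.hand_in())"
```

```text
the job is handed in; nothing more can be done
None
```

I scrubbed the beaker with two full strokes, stood the brush back in its pot bristles down and let go, then handed the job in at about 17 s; the hand-in returned no verdict. The last image check showed the brush, pot, beaker, dishes and spare beaker unmoved; the flask and jar were not re-checked. The real fingertips sat about 38 mm behind the reported TCP along the tool axis, so I set depths from the camera images instead.

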